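# Gather the stoppers in the tote's lipped corner, over the dish

### The arm

A 6-joint arm with a two-finger parallel gripper is mounted at the origin on the work surface. World frame = base frame: x ahead of the robot, y to its left, z up, the work surface at z = 0. Lengths are in mm, angles in rad, forces in N, time in s.
With the tool pointing down it reaches from about 400 to 825 mm from the base axis. Payload 7 kg.
Tool frame: the origin (TCP) lies at the very end of the fingers, on their centre line; the grasp point (between the pads) lies 19 mm behind it; z points along the fingers, y is the direction in which the jaws open and shut (so a half turn about z gives the same grasp; the last joint's range is limited). The gripper opens to 85 mm and grips with 20 to 120 N. Pads are 22 mm wide; open, the fingers measure 114 mm over their backs; the gripper's body (76 mm by 85 mm) begins 54 mm behind the grasp point. The pads swing forward as they close: fully open they stand 13 mm farther back than shut.
Start: joints at [-0.834, 0.359, 0.012, 0, -1.224, -0.288], TCP at [292.844, -608.143, 231.302] pointing down, gripper open.
Joint ranges: [-3.07, 3.07], [-1.43, 2.12], [-1.02, 1.25], [-3.03, 1.67], [-3.05, -0], [-3.03, 3.03]. Speed limits (rad/s): [2.39, 2.39, 3.01, 3.14, 3.14, 3.14].

### API

Orientations are given as a unit quaternion [w, x, y, z].
In Python, from workcell import sense, grab_frame, finish_job gives the robot as it stands.
- The arm moves only by the shell command python3 -m creep 'ROWS' [FORCE]. ROWS is JSON, a list of rows, each a list of 7 numbers: the turn, a rotation vector about the world's x, y, z in degrees, then the shift along the world's x, y, z in mm, then the opening, from 0 (shut) to 1 (fully open). In form: [[rx, ry, rz, tx, ty, tz, grip], ...]. A call has 1 to 12 rows; each row shifts and turns the commanded pose from where the row before left it; what a row does not reach is not made up. A row lasts 1/12 s, in which the tool goes at most 41.7 mm and 7.16 degrees, less where a joint would pass 70% of its speed; a pose out of reach is approached as far as the arm can. A call with a gripper value outside its range is refused whole. The fingers move at their own pace and stop on an object; FORCE is the grip in N (left out, the last holds). Time passes only in rows, so rows that do not move let the fingers close. It gives the time, the measured TCP pose, the force and the opening at its end, in the units of the state.
- sense(): the state, without advancing time (a new reading comes with each control period).
- grab_frame(name): name is "scene" or "top" or "wrist"; returns a dict with "frame" (384x512x3 uint8, red, green, blue), "fx", "fy", "cx", "cy" (pixels), "pose" (4x4, takes a point from camera to world coordinates); the wrist camera has in their place "hand_eye" (4x4, takes a point from camera to tool coordinates, whose origin is the TCP and whose axes are the flange's). Camera axes: x right, y down, z forward; pixel columns grow to the right and rows downward; lengths in mm; the calibration is good to about 2 mm. A picture is of the moment at which its call begins: read the wrist's pose just before it. There is no depth.
- finish_job(): hands the job in, once; it reports no verdict.
The state is a dict: "t": time; "q": joint angles; "joint_velocities": joint speeds; "effort": joint torques, N m; "tcp_pos": TCP position; "orientation": TCP orientation; "ft_force": force on the tool from outside, world axes, zero at the start; "moment": the same for the moment, N m; "grip_width": finger opening in mm.
Only numpy, scipy, OpenCV 4.12 (cv2) and the standard library are available. Lean on these libraries where they do the work, as an engineer would, in place of code of your own. Each camera call takes 0.05 s, during which the arm holds its last target.

### The job

Pick up the grey tote by its handle and tip it towards its lipped corner until all three loose stoppers have slid together into that corner, with none spilled. Finish while still holding it in the air, clearly tilted and still, with the lipped corner over the middle of the steel dish, clear of the dish but no more than a hand's width above it, ready for tipping out; do not put it down or let go, and leave the other things on the bench where they are.

Things in the scene. Friction and masses are not known exactly. Their poses are not given: they have to be found in the camera images.
- tote: grey plastic tote, open on top, 180 (its x) by 130 mm (its y), walls 4 mm thick, 45 mm high, floor 4 mm; about 0.24 kg. Origin: middle of its underside, z up. A black bridge handle runs along its x over the middle. Only the corner at +x +y has a flared pouring lip: walls there are 32 mm high, the lip reaches 20 mm outward. The floor is slippery: stoppers slide well at 30 degrees of tilt
- tote_grip (a point): centre of the tote's handle bar, the place to grasp: 95 mm above the tote's underside, over its middle. The bar is 16 mm wide (tote y), 20 mm high and 180 mm long (tote x), carried by an upright panel at each end; its underside is 40 mm above the tote's rim. Axes as the tote's
- tote_corner (a point): inner corner of the tote's floor under the pouring lip, at +86, +61, +4 mm in the tote's frame
- dish: shallow open steel dish fixed on the bench, 200 mm (its x) by 160 mm (its y), 18 mm high, walls 3 mm; origin at the middle of its underside
- stopper0_center (a point): one of three like white plastic stoppers lying loose in the tote: a squat cone frustum standing on its wide end, 26 mm wide below, 22 mm above, 16 mm high, 16 g; this point is its centre
- stopper1_center (a point): one of three like white plastic stoppers lying loose in the tote: a squat cone frustum standing on its wide end, 26 mm wide below, 22 mm above, 16 mm high, 16 g; this point is its centre
- stopper2_center (a point): one of three like white plastic stoppers lying loose in the tote: a squat cone frustum standing on its wide end, 26 mm wide below, 22 mm above, 16 mm high, 16 g; this point is its centre
- brush: flat brush, 180 mm long, lying on the bench: bystander, origin under its middle
- cap: blue screw cap, 44 mm wide, 22 mm high: bystander, origin at the middle of its underside
- small_bottle: small white bottle, 42 mm wide, 85 mm high: bystander, origin at the middle of its underside
- flask: conical glass flask, 72 mm wide, 115 mm high: bystander, origin at the middle of its underside
- beaker: glass beaker, 70 mm wide, 90 mm high: bystander, origin at the middle of its underside
- reagent: glass bottle with blue cap, 84 mm wide, 170 mm high: bystander, origin at the middle of its underside
- notebook: blue notebook, 105 x 148 x 16 mm, lying flat: bystander, origin at the middle of its underside

How it is judged (in metres and radians):
At the end, for the whole second after the job is handed in: The fingers hold the tote, still, tilted 0.3 to 1.0 rad; its inner floor corner under the lip is within 50 mm horizontally of the dish centre, 28 to 200 mm above the bench; all three stoppers are in it, centres within 80 mm of that corner; it touches neither dish nor bystanders (contact force between the fingers and tote above 1 N and angle between tote's own z axis and vertical between 0.3 and 1 rad and horizontal distance between tote_corner and dish below 0.05 m and height (world z) of tote_corner between 0.028 and 0.2 m and linear speed of tote below 0.03 m/s and angular speed of tote below 0.15 rad/s and contact force between tote and dish below 0.2 N and distance between each of stopper0_center, stopper1_center, stopper2_center and tote_corner below 0.08 m and z of stopper0_center in the frame of tote between 0 and 0.045 m and x of each of stopper0_center, stopper1_center, stopper2_center in the frame of tote below 0.09 m and y of each of stopper0_center, stopper1_center, stopper2_center in the frame of tote below 0.065 m and z of stopper1_center in the frame of tote between 0 and 0.045 m and z of stopper2_center in the frame of tote between 0 and 0.045 m and contact force between tote and brush below 0.2 N and contact force between tote and cap below 0.2 N and contact force between tote and small_bottle below 0.2 N and contact force between tote and flask below 0.2 N and contact force between tote and beaker below 0.2 N and contact force between tote and reagent below 0.2 N and contact force between tote and notebook below 0.2 N); the arm keeps its last pose, push and grip.
It fails at once if a bystander on the bench was shifted or knocked over (distance of any of brush, cap, small_bottle, flask, beaker, reagent, notebook from where it was at the start of the episode above 0.03 m or angle between any of small_bottle, flask, beaker, reagent's own z axis and vertical above 0.5 rad).
It also fails if it takes over 38 s, if anything falls off the work surface, if the arm or the gripper's body presses on something with over 40 N, if the wrist force passes 120 N, or if a joint passes its speed limit or range.

## Working session

There is one attempt and no reset: what is moved stays moved. The work goes in short steps, Python scripts to look and compute and a shell command to move; the robot and the scene stay as the last step left them, time stands still between calls to the robot, and variables do not carry over. Pictures are saved under pics/ and viewed, and the job is handed in when it is done.

```bash
mkdir -p pics; ls
python3 - <<'E'
from workcell import sense, grab_frame
import cv2, numpy as np
s=sense(); print({k:np.round(v,3).tolist() for k,v in s.items()})
for n in ["scene","top","wrist"]:
    f=grab_frame(n); cv2.imwrite(f"pics/{n}0.png",f["frame"][:,:,::-1])
    print(n,f["fx"],f["fy"],f["cx"],f["cy"],np.round(f.get("pose",f.get("hand_eye")),3).tolist())
E
```

```text
pics
{'t': 0.0, 'q': [-0.834, 0.359, 0.011, -0.0, -1.224, -0.288], 'joint_velocities': [-0.001, -0.001, 0.0, 0.0, -0.002, -0.0], 'effort': [0.001, -58.333, 29.342, 6.937, -0.006, 0.0], 'tcp_pos': [292.637, -607.735, 230.38], 'orientation': [-0.0, -0.222, 0.975, 0.001], 'ft_force': [0.606, 0.528, -0.062], 'moment': [-0.024, -0.035, -0.066], 'grip_width': 85.375}
scene 354.2938160028613 354.2938160028613 254.67711005876896 193.0564221924547 [[0.393, 0.501, -0.771, 1477.69], [0.919, -0.225, 0.323, -497.513], [-0.011, -0.836, -0.549, 724.209], [0.0, 0.0, 0.0, 1.0]]
top 491.46442910347434 491.46442910347434 251.06811411288044 194.1967588278829 [[0.021, -0.999, 0.03, 530.396], [-1.0, -0.021, 0.005, -124.651], [-0.004, -0.03, -1.0, 1458.785], [0.0, 0.0, 0.0, 1.0]]
wrist 309.9918419186424 309.9918419186424 259.16588198355356 191.0674815495048 [[-0.001, -0.951, -0.31, 79.849], [1.0, -0.001, -0.001, -1.086], [0.001, -0.31, 0.951, -142.79], [0.0, 0.0, 0.0, 1.0]]
```

View pics/top0.png

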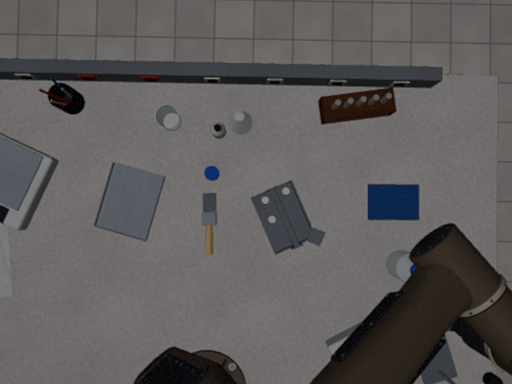

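View pics/scene0.png

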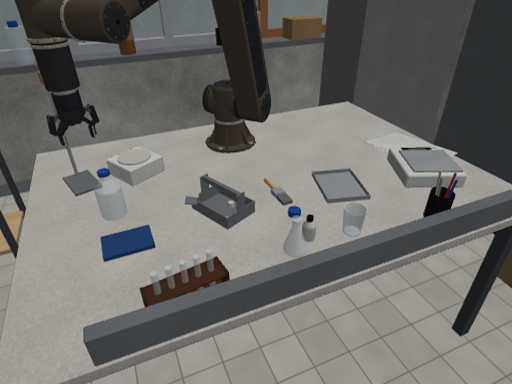

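View pics/wrist0.png

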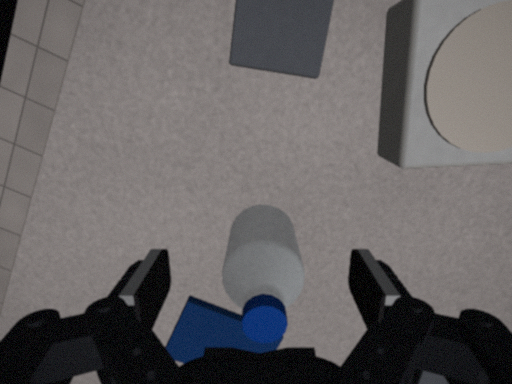

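Top view: the tote is at about (285,217) with its lip at (315,237), and the dish is at (130,201). Between them lie the brush (209,222) and the cap (211,173). I'll zoom in on both views.

Run:
```python
import cv2
a=cv2.imread("pics/top0.png")[165:265,235:340]; cv2.imwrite("pics/topz.png",cv2.resize(a,None,fx=5.5,fy=5.5,interpolation=cv2.INTER_CUBIC))
a=cv2.imread("pics/top0.png")[150:250,85:225]; cv2.imwrite("pics/topd.png",cv2.resize(a,None,fx=5,fy=5,interpolation=cv2.INTER_CUBIC))
a=cv2.imread("pics/scene0.png")[165:235,175:275]; cv2.imwrite("pics/scz.png",cv2.resize(a,None,fx=7,fy=7,interpolation=cv2.INTER_CUBIC))
```

```text
(no output)
```

View pics/topz.png

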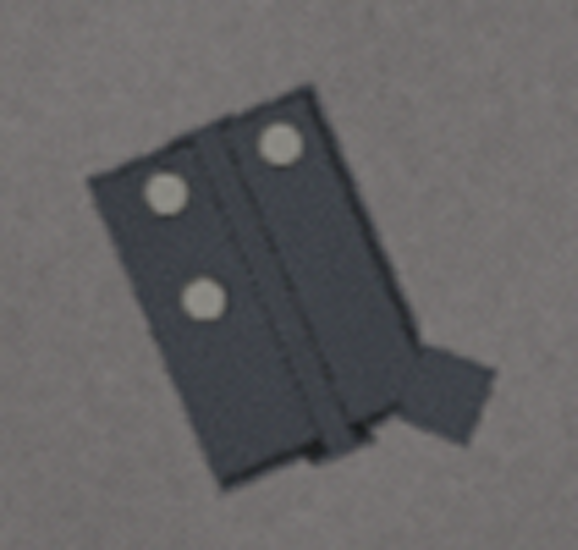

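View pics/topd.png

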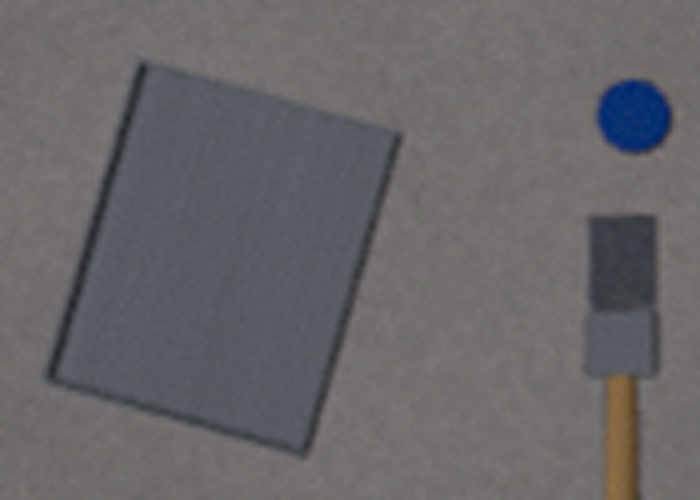

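View pics/scz.png

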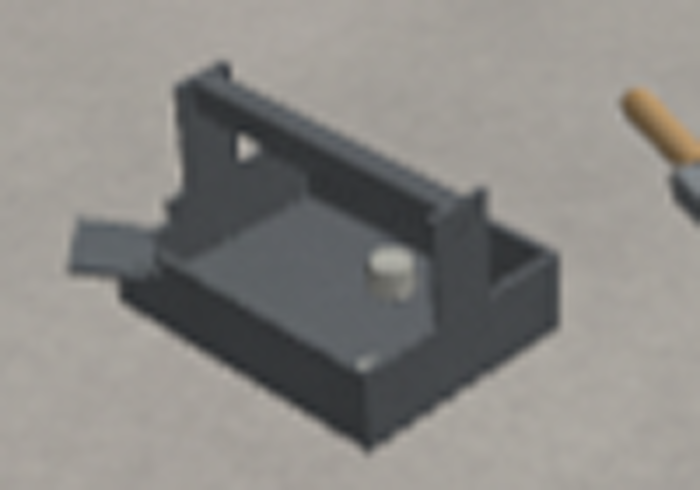

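Lip is at the +x+y corner (bottom right in the top view). The tote's +x points down and right in the image, and the stoppers sit near the far end. I'll compute the tote and dish poses by casting rays.

```bash
cat > h.py <<'E'
import numpy as np, cv2
from workcell import sense, grab_frame
from scipy.spatial.transform import Rotation as R
def ray(f,uv):
    d=np.array([(uv[0]-f["cx"])/f["fx"],(uv[1]-f["cy"])/f["fy"],1.]); P=np.array(f["pose"])
    return P[:3,3],P[:3,:3]@d
def onz(f,uv,z):
    o,d=ray(f,uv); return (o+d*(z-o[2])/d[2])
def tri(r1,r2):
    A=np.stack([r1[1],-r2[1]],1); s=np.linalg.lstsq(A,r2[0]-r1[0],rcond=None)[0]
    a=r1[0]+s[0]*r1[1]; b=r2[0]+s[1]*r2[1]; return (a+b)/2,np.linalg.norm(a-b)
def rot(): 
    q=sense()["orientation"]; return R.from_quat([q[1],q[2],q[3],q[0]])
def proj(f,p):
    P=np.linalg.inv(np.array(f["pose"])); c=P[:3,:3]@p+P[:3,3]; return [f["fx"]*c[0]/c[2]+f["cx"],f["fy"]*c[1]/c[2]+f["cy"]]
E
python3 - <<'E'
from h import *
t=grab_frame("top"); s=grab_frame("scene")
im=t["frame"]; hsv=cv2.cvtColor(im,cv2.COLOR_RGB2HSV)
print(im[217,275],im[201,130],im[217,240], hsv[217,275],hsv[201,130],hsv[217,240])
def contour(box,lo_sat):
    x0,y0,x1,y1=box
    m=((hsv[y0:y1,x0:x1,1]>lo_sat)).astype(np.uint8)
    m=cv2.morphologyEx(m,cv2.MORPH_CLOSE,np.ones((7,7)))
    c=max(cv2.findContours(m,cv2.RETR_EXTERNAL,cv2.CHAIN_APPROX_NONE)[0],key=cv2.contourArea)
    return c+np.array([[x0,y0]])
c=contour((85,150,185,250),40); print("dish area",cv2.contourArea(c)); r=cv2.minAreaRect(c); print(r)
b=cv2.boxPoints(r); w=np.array([onz(t,p,18)for p in b]); print("dish",w.mean(0),np.linalg.norm(np.diff(w,axis=0),axis=1), w.round().tolist())
c=contour((235,165,340,265),40); print("tote area",cv2.contourArea(c))
print(cv2.approxPolyDP(c,3,True)[:,0].tolist())
z=lambda p:(np.array(p)+.5)/5.5-.5+np.array([235,165])
A,B,C=[onz(t,z(p),45) for p in [(90,180),(310,85),(222,490)]]
print("rim",A,B,C,np.linalg.norm(A-B),np.linalg.norm(A-C),"center",(B+C)/2, "yaw",np.degrees(np.arctan2(*(C-A)[1::-1])))
h0,h1=[onz(t,z(p),105) for p in [(214,128),(341,440)]]
print("bar",h0,h1,(h0+h1)/2,np.linalg.norm(h1-h0),np.degrees(np.arctan2(*(h1-h0)[1::-1])))
q=rot(); print(q.as_matrix().round(3))
E
```

```text
[89 90 86] [83 87 94] [113 111 110] [38 11 90] [109  30  94] [ 10   7 113]
dish area 0.0
((95.0, 223.0), (0.0, 0.0), 0.0)
dish [479.58039586 337.84776788  18.        ] [0. 0. 0.] [[480.0, 338.0, 18.0], [480.0, 338.0, 18.0], [480.0, 338.0, 18.0], [480.0, 338.0, 18.0]]
tote area 2137.5
[[289, 182], [285, 184], [291, 185], [290, 196], [280, 196], [276, 187], [263, 193], [271, 197], [268, 205], [258, 205], [257, 197], [252, 198], [267, 232], [276, 239], [277, 252], [301, 244], [302, 239], [319, 243], [322, 235], [309, 227]]
rim [ 563.84114168 -117.79736274   45.        ] [ 616.00085736 -231.90408631   45.        ] [ 403.68696628 -190.00373428   45.        ] 125.46306350160282 175.67902546736158 center [ 509.84391182 -210.95391029   45.        ] yaw -155.73151127166412
bar [ 589.78928074 -179.66931989  105.        ] [ 435.22329157 -246.13699285  105.        ] [ 512.50628615 -212.90315637  105.        ] 168.25158709050143 -156.73095072480166
[[-0.901 -0.434 -0.   ]
 [-0.434  0.901  0.001]
 [ 0.     0.001 -1.   ]]
```

Run:
```python
from h import *
t=grab_frame("top"); s=grab_frame("scene")
im=cv2.GaussianBlur(t["frame"],(3,3),0).astype(int)
def fit(box,thr):
    x0,y0,x1,y1=box
    m=((im[y0:y1,x0:x1,2]-im[y0:y1,x0:x1,0])>thr).astype(np.uint8)
    m=cv2.morphologyEx(cv2.morphologyEx(m,cv2.MORPH_CLOSE,np.ones((5,5))),cv2.MORPH_OPEN,np.ones((3,3)))
    c=max(cv2.findContours(m,cv2.RETR_EXTERNAL,cv2.CHAIN_APPROX_NONE)[0],key=cv2.contourArea)
    return c+np.array([[x0,y0]])
c=fit((85,150,185,250),4); r=cv2.minAreaRect(c); b=cv2.boxPoints(r)
w=np.array([onz(t,p,18)for p in b]); print("dish",r,w.mean(0),np.linalg.norm(np.diff(w,axis=0),axis=1))
z=lambda p:(np.array(p)+.5)/5.5-.5+np.array([235,165])
zs=lambda p:(np.array(p)+.5)/7-.5+np.array([175,165])
# bar panel tops : scene (228,65)->lip end ; far/other end ; rim corners
for n,a,bb in [("lip end bar",(341,440),(190,80)),("other end",(214,128),(455,200)),("rim B(+y,-x)",(310,85),(370,375)),("rim A(-x,-y)",(90,180),(557,258))]:
    print(n,tri(ray(t,z(a)),ray(s,zs(bb))))
# overlay check of predicted tote points for given pose
ps=np.array([512,-212.]);yaw=np.radians(-156.5)
Rz=R.from_euler("z",yaw)
sc=s["frame"].copy(); tp=t["frame"].copy()
for p in [(90,65,45),(-90,65,45),(-90,-65,45),(90,-65,45),(90,8,105),(-90,8,105),(90,-8,105),(-90,-8,105),(-90,65,0),(-90,-65,0)]:
    wp=Rz.apply(p)+[*ps,0]
    for f,i in((s,sc),(t,tp)):
        u=proj(f,wp); cv2.circle(i,(round(u[0]*16),round(u[1]*16)),8,(255,0,0),-1,shift=4)
o=np.hstack([cv2.resize(sc[165:235,175:275],(400,280),interpolation=cv2.INTER_CUBIC),cv2.resize(tp[175:260,240:330],(400,378),interpolation=cv2.INTER_CUBIC)[:280]])
o=np.vstack([cv2.resize(sc[165:235,175:275],(430,301),interpolation=cv2.INTER_CUBIC)[:,:,:],cv2.resize(tp[175:260,240:330],(430,299))])
cv2.imwrite("pics/ov.png",o[:,:,::-1])
```

```text
dish ((128.70741271972656, 200.99972534179688), (54.21345520019531, 67.86045837402344), 16.313852310180664) [546.33485902 240.79938793  18.        ] [198.91402233 159.88735939 198.63816929]
lip end bar (array([ 433.38271755, -251.81090762,  101.84810143]), np.float64(11.19503754631968))
other end (array([ 590.08631636, -178.80888534,  105.44099288]), np.float64(1.7994578845487867))
rim B(+y,-x) (array([ 616.35922598, -231.99896365,   40.4963003 ]), np.float64(0.5217675924388482))
rim A(-x,-y) (array([ 564.06954047, -117.51962667,   39.66505212]), np.float64(0.5435843333335076))
```

View pics/ov.png

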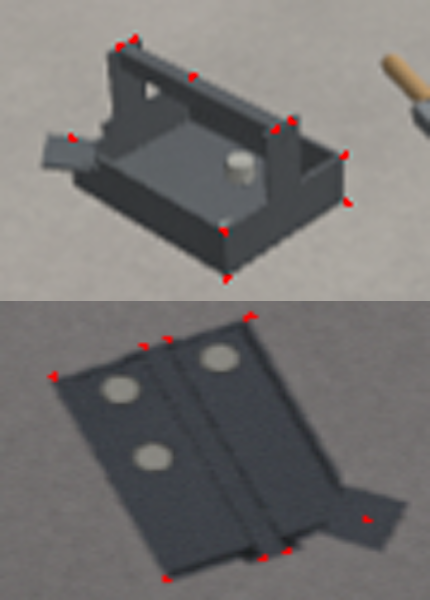

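Both views agree: tote at (512, −212) with yaw −156.5°, dish centre at (546, 241). The jaws are almost aligned and need about −2.2° of yaw. Moving above the handle.

```bash
python3 -m creep '[[0,0,0,9,17,0,1],[0,0,0,18,33,0,1],[0,0,0,20,36,0,1],[0,0,-0.5,20,36,0,1],[0,0,-0.5,20,36,0,1],[0,0,-0.5,20,36,0,1],[0,0,-0.5,20,36,0,1],[0,0,-0.2,20,36,-5,1],[0,0,0,20,36,-10,1],[0,0,0,20,36,-15,1],[0,0,0,18,33,-15,1],[0,0,0,14,25,-10,1]]'
python3 - <<'E'
from h import *
s=sense(); print(s["tcp_pos"],s["q"]); print(rot().as_matrix().round(3))
f=grab_frame("wrist"); cv2.imwrite("pics/w1.png",f["frame"][:,:,::-1])
E
```

```text
t: 1.35
tcp_pos: [511.1, -211.9, 176.3]
orientation: [0.0, -0.204, 0.979, 0.0]
ft_force: [-0.4, -0.6, -0.4]
grip_width: 85.2
[ 511.12871448 -211.88649236  176.33653322] [-3.92900181e-02  2.03275228e-01 -3.36584741e-01 -4.81236420e-04
 -1.03096981e+00 -1.11991535e+00]
[[-0.917 -0.4   -0.   ]
 [-0.4    0.917  0.   ]
 [-0.     0.    -1.   ]]
```

View pics/w1.png

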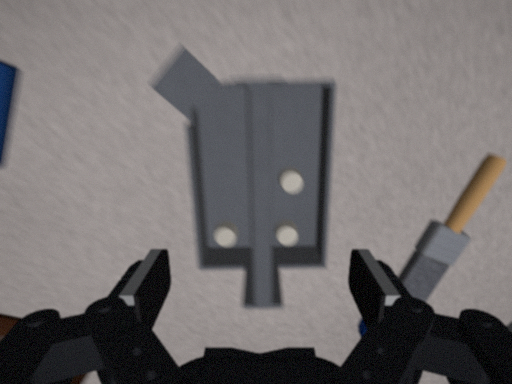

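The handle is centred between the fingers (bar at column ~260) and aligned. I'll descend about 100 mm and close.

```bash
python3 -m creep '[[0,0,0,1,0,-12,1],[0,0,0,0,0,-20,1],[0,0,0,0,0,-20,1],[0,0,0,0,0,-20,1],[0,0,0,0,0,-16,1],[0,0,0,0,0,-10,1],[0,0,0,0,0,-2,1],[0,0,0,0,0,0,1]]' && python3 -m creep '[[0,0,0,0,0,0,0],[0,0,0,0,0,0,0],[0,0,0,0,0,0,0],[0,0,0,0,0,0,0],[0,0,0,0,0,0,0],[0,0,0,0,0,0,0],[0,0,0,0,0,0,0],[0,0,0,0,0,0,0],[0,0,0,0,0,0,0],[0,0,0,0,0,0,0]]' 100
```

```text
t: 2.07
tcp_pos: [511.4, -214.6, 77.0]
orientation: [-0.001, -0.204, 0.979, 0.0]
ft_force: [-0.1, 0.6, 0.5]
grip_width: 85.5
t: 2.9
tcp_pos: [511.9, -214.6, 77.8]
orientation: [0.0, -0.204, 0.979, -0.0]
ft_force: [-1.9, -0.1, 5.0]
grip_width: 14.8
```

Gripped at about 15 mm opening. Lifting.

```bash
python3 -m creep '[[0,0,0,0,0,4,0],[0,0,0,0,0,8,0],[0,0,0,0,0,14,0],[0,0,0,0,0,18,0],[0,0,0,0,0,20,0],[0,0,0,0,0,20,0],[0,0,0,0,0,20,0],[0,0,0,0,0,20,0],[0,0,0,0,0,18,0],[0,0,0,0,0,14,0],[0,0,0,0,0,8,0],[0,0,0,0,0,4,0]]'
python3 - <<'E'
from h import *
print(sense()["q"])
for n in ("wrist","scene"):
    f=grab_frame(n); cv2.imwrite(f"pics/{n}2.png",f["frame"][:,:,::-1])
E
```

```text
t: 3.9
tcp_pos: [511.7, -214.5, 246.5]
orientation: [0.001, -0.204, 0.979, -0.0]
ft_force: [0.9, 0.1, -2.7]
grip_width: 14.9
[-4.40446586e-02  1.50659663e-01 -2.33615658e-01 -9.78595629e-05
 -1.18509421e+00 -1.11636299e+00]
```

View pics/wrist2.png

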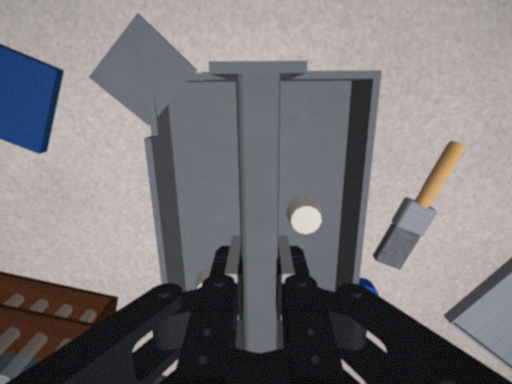

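View pics/scene2.png

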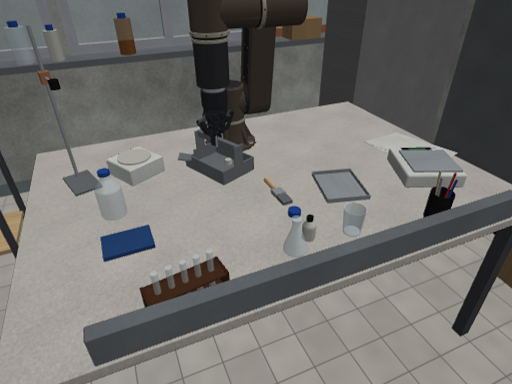

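The tote hangs level, with one stopper visible at (306,218) and the grip steady. First I'll tilt toward the +y wall, so all the stoppers line up along it before I tip toward the corner.

```bash
python3 -m creep '[[1,0.4,0,0,0,0,0],[1.8,0.8,0,0,0,0,0],[2.75,1.2,0,0,0,0,0],[2.75,1.2,0,0,0,0,0],[2.75,1.2,0,0,0,0,0],[2.75,1.2,0,0,0,0,0],[2.75,1.2,0,0,0,0,0],[2.75,1.2,0,0,0,0,0],[2.75,1.2,0,0,0,0,0],[2.75,1.2,0,0,0,0,0],[2.75,1.2,0,0,0,0,0],[2.75,1.2,0,0,0,0,0]]' && python3 -m creep '[[2.75,1.2,0,0,0,0,0],[1.8,0.8,0,0,0,0,0],[0,0,0,0,0,0,0],[0,0,0,0,0,0,0],[0,0,0,0,0,0,0],[0,0,0,0,0,0,0],[0,0,0,0,0,0,0],[0,0,0,0,0,0,0]]'
python3 - <<'E'
from h import *
print(sense()["q"]); print(rot().as_matrix().round(3))
for n in ("wrist","scene"):
    f=grab_frame(n); cv2.imwrite(f"pics/{n}3.png",f["frame"][:,:,::-1])
E
```

```text
t: 5.0
tcp_pos: [511.6, -214.8, 244.0]
orientation: [-0.059, -0.195, 0.938, 0.281]
ft_force: [-0.6, 1.0, -3.2]
grip_width: 14.2
t: 5.67
tcp_pos: [511.6, -214.1, 245.9]
orientation: [-0.066, -0.193, 0.926, 0.318]
ft_force: [-0.2, -0.1, -2.1]
grip_width: 14.5
[-0.37858557  0.49399132  0.26612667 -0.46340407 -1.82055898 -0.78626764]
[[-0.917 -0.315 -0.246]
 [-0.4    0.723  0.564]
 [-0.     0.615 -0.789]]
```

View pics/wrist3.png

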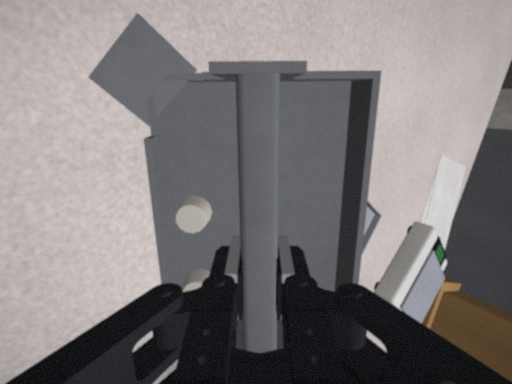

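View pics/scene3.png

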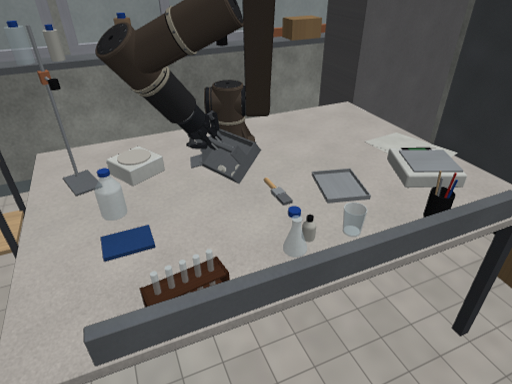

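The stoppers have slid to the +y wall: two are visible at (193,213) and (197,280), and the third is presumably hidden behind the finger. Next I'll compute the turn to the diagonal tilt and the shift to the dish.

Run:
```python
from h import *
D=R.from_matrix(np.diag([1,-1,-1.]))
T=rot()*D
p=np.array(sense()["tcp_pos"])
yaw=-156.5
for th in (36,38):
    c=np.radians(yaw+np.degrees(np.arctan2(61,86)))
    ax=np.array([-np.sin(c),np.cos(c),0])
    F=R.from_rotvec(ax*np.radians(th))*R.from_euler("z",yaw,degrees=True)
    rv=(F*T.inv()).as_rotvec(degrees=True); print(th,"turn",rv.round(1),np.linalg.norm(rv))
    # TCP in tote: (0,0,76); corner (86,61,4)
    off=F.apply(np.array([86,61,4])-[0,0,76]); print("corner-TCP",off.round(1))
    lip=F.apply(np.array([106,81,30])-[0,0,76]);und=F.apply(np.array([90,65,0])-[0,0,76]); print("lip z",lip[2],"under",und[2])
    tgt=np.array([546,241,100])-off; print("TCP target",tgt.round(), "shift",(tgt-p).round(1))
print("tilt now",np.degrees(np.arccos(T.as_matrix()[2,2])))
```

```text
36 turn [ -3.9 -31.9  -9.6] 33.544909997567494
corner-TCP [ -22.2  -36.8 -120.2]
lip z -115.57894979364882 under -126.73766313494579
TCP target [568. 278. 220.] shift [ 56.7 492.  -25.5]
38 turn [ -2.2 -32.8 -10.1] 34.377678568896314
corner-TCP [ -20.   -33.2 -121.7]
lip z -118.32915104107595 under -128.23583889119323
TCP target [566. 274. 222.] shift [ 54.5 488.4 -24.1]
tilt now 37.97318793501795
```

```bash
python3 -m creep '[[0,-1,-0.3,0,0,0,0],[-0.1,-2,-0.6,0,0,0,0],[-0.2,-2.7,-0.8,0,0,0,0],[-0.2,-2.8,-0.9,0,0,0,0],[-0.2,-2.8,-0.9,0,0,0,0],[-0.2,-2.8,-0.9,0,0,0,0],[-0.2,-2.8,-0.9,0,0,0,0],[-0.2,-2.8,-0.9,0,0,0,0],[-0.2,-2.8,-0.9,0,0,0,0],[-0.2,-2.8,-0.9,0,0,0,0],[-0.2,-2.8,-0.9,0,0,0,0],[-0.2,-2.8,-0.9,0,0,0,0]]' && python3 -m creep '[[-0.2,-2.2,-0.5,0,0,0,0],[0,-0.9,0,0,0,0,0],[0,0,0,0,0,0,0],[0,0,0,0,0,0,0],[0,0,0,0,0,0,0],[0,0,0,0,0,0,0],[0,0,0,0,0,0,0],[0,0,0,0,0,0,0]]'
python3 - <<'E'
from h import *
print(sense()["q"]); print((rot()*R.from_matrix(np.diag([1,-1,-1.]))).as_matrix().round(3))
for n in ("wrist","scene"):
    f=grab_frame(n); cv2.imwrite(f"pics/{n}4.png",f["frame"][:,:,::-1])
E
```

```text
t: 6.77
tcp_pos: [511.2, -214.6, 245.7]
orientation: [0.207, -0.191, 0.928, 0.242]
ft_force: [-0.6, -1.1, -1.7]
grip_width: 14.1
t: 7.43
tcp_pos: [511.7, -214.4, 245.0]
orientation: [0.231, -0.194, 0.924, 0.236]
ft_force: [0.2, 0.3, -2.3]
grip_width: 14.1
[-0.55136611  0.22467337 -0.06083586 -0.69531466 -1.33832483 -0.42128412]
[[-0.818  0.467 -0.336]
 [-0.249 -0.814 -0.525]
 [-0.518 -0.347  0.782]]
```

View pics/wrist4.png

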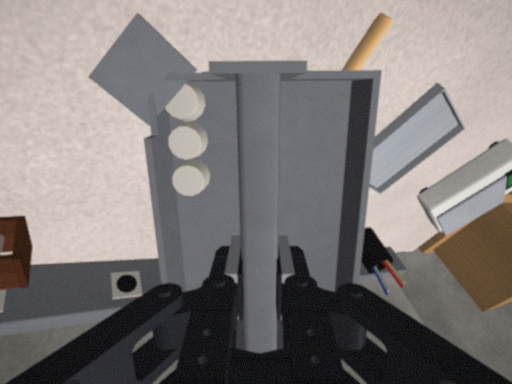

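View pics/scene4.png

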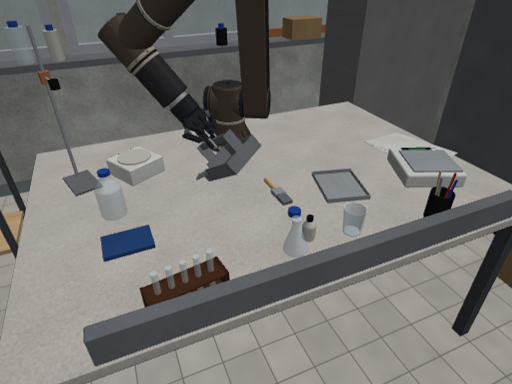

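All three stoppers now line the +y wall at the lip corner, at (185,101), (188,140) and (191,178). I'll carry the tote smoothly over to the dish.

```bash
python3 -m creep '[[0,0,0,0,3,0,0],[0,0,0,0,6,0,0],[0,0,0,1,9,0,0],[0,0,0,1,12,0,0],[0,0,0,2,15,0,0],[0,0,0,2,18,0,0],[0,0,0,2,20,0,0],[0,0,0,2,20,0,0],[0,0,0,2,20,0,0],[0,0,0,2,20,0,0],[0,0,0,2,20,0,0],[0,0,0,2,20,0,0]]' && python3 -m creep '[[0,0,0,2,20,0,0],[0,0,0,2,20,0,0],[0,0,0,2,20,0,0],[0,0,0,2,20,0,0],[0,0,0,3,20,0,0],[0,0,0,3,20,0,0],[0,0,0,3,20,0,0],[0,0,0,3,20,0,0],[0,0,0,3,20,0,0],[0,0,0,3,18,0,0],[0,0,0,2,15,0,0],[0,0,0,2,12,0,0]]' && python3 -m creep '[[0,0,0,2,12,0,0],[0,0,0,2,12,0,0],[0,0,0,2,12,0,0],[0,0,0,1,12,0,0],[0,0,0,1,10,0,0],[0,0,0,1,8,0,0],[0,0,0,0,6,0,0],[0,0,0,0,5,0,0],[0,0,0,0,3,0,0],[0,0,0,0,0,0,0],[0,0,0,0,0,0,0],[0,0,0,0,0,0,0]]'
python3 - <<'E'
from h import *
s=sense();print(s["q"],s["joint_velocities"].round(3) if hasattr(s["joint_velocities"],'round') else s["joint_velocities"]); T=rot()*R.from_matrix(np.diag([1,-1,-1.]));print(T.as_matrix().round(3))
print("corner",np.array(s["tcp_pos"])+T.apply([86,61,4-76]))
for n in ("wrist","scene","top"):
    f=grab_frame(n); cv2.imwrite(f"pics/{n}5.png",f["frame"][:,:,::-1])
E
```

```text
t: 8.53
tcp_pos: [529.0, -29.3, 245.5]
orientation: [0.232, -0.194, 0.924, 0.236]
ft_force: [1.0, 1.1, -2.5]
grip_width: 14.5
t: 9.53
tcp_pos: [558.2, 195.7, 245.4]
orientation: [0.231, -0.194, 0.924, 0.237]
ft_force: [0.1, 0.6, -2.6]
grip_width: 14.4
t: 10.53
tcp_pos: [568.5, 273.2, 245.2]
orientation: [0.231, -0.193, 0.924, 0.236]
ft_force: [-0.0, -0.2, -3.6]
grip_width: 14.2
[ 0.55874015  0.04012388 -0.35838974 -0.48870752 -0.60444577 -1.39236052] [-0.004 -0.001  0.001 -0.001 -0.002 -0.001]
[[-0.818  0.466 -0.336]
 [-0.248 -0.814 -0.525]
 [-0.519 -0.346  0.782]]
corner [550.80572471 239.98110497 123.18785648]
```

View pics/wrist5.png

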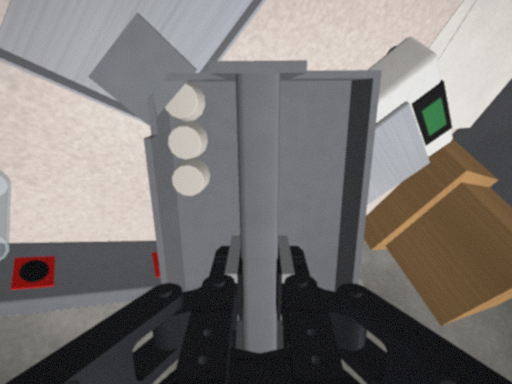

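View pics/scene5.png

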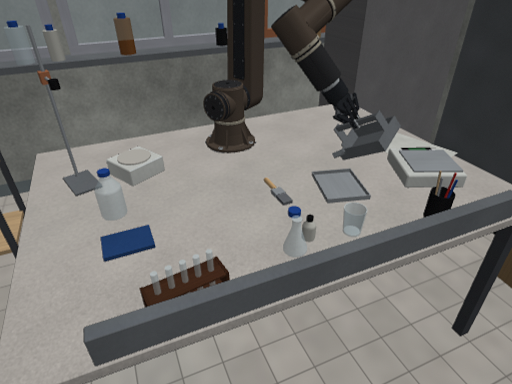

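View pics/top5.png

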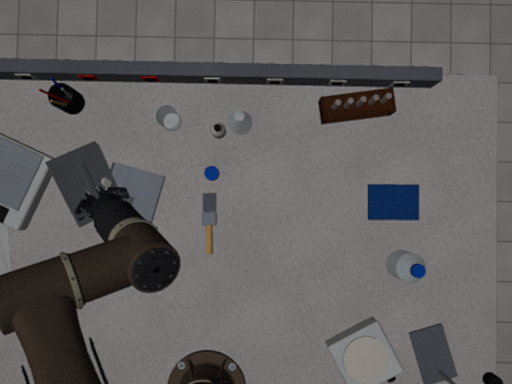

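Everything is steady. The corner is now at (551, 240) and 123 mm up, so I'll lower it 35 mm, shift x by −5, and then check the stoppers in the tote frame.

```bash
python3 -m creep '[[0,0,0,-1,0,-2,0],[0,0,0,-1,0,-5,0],[0,0,0,-1,0,-7,0],[0,0,0,-1,0,-7,0],[0,0,0,-1,0,-7,0],[0,0,0,0,0,-5,0],[0,0,0,0,0,-2,0],[0,0,0,0,0,0,0],[0,0,0,0,0,0,0],[0,0,0,0,0,0,0],[0,0,0,0,0,0,0],[0,0,0,0,0,0,0]]'
python3 - <<'E'
from h import *
s=sense();Rt=rot();T=Rt*R.from_matrix(np.diag([1,-1,-1.]));p=np.array(s["tcp_pos"])
f=grab_frame("wrist");sc=grab_frame("scene")
print("t",s["t"],"corner",p+T.apply([86,61,-72]),"tilt",np.arccos(T.as_matrix()[2,2]),np.abs(s["joint_velocities"]).max())
W=np.eye(4);W[:3,:3]=Rt.as_matrix();W[:3,3]=p; f["pose"]=W@np.array(f["hand_eye"])
im=f["frame"]; roi=im[75:210,150:215].astype(int)
m=((roi.min(2)>165)|((roi[:,:,0]-roi[:,:,2]>8)&(roi.min(2)>120))).astype(np.uint8)
m=cv2.morphologyEx(m,cv2.MORPH_OPEN,np.ones((3,3)))
n,_,st,ce=cv2.connectedComponentsWithStats(m)
o0=p-T.apply([0,0,76])
def tf(uv,z):
    o,d=ray(f,uv);o=T.inv().apply(o-o0);d=T.inv().apply(d);return o+d*(z-o[2])/d[2]
for i in range(1,n):
    if st[i,4]>100: print("blob",ce[i]+[150,75],st[i])
for uv in [(187,101),(190,138),(193,177)]:
    q=tf(uv,20)-[0,0,8]; print(uv,q.round(1),"dist",np.linalg.norm(q-[86,61,4]).round(1))
# where the tote geometry should appear (check of no slip)
for nm,c in [("bar +x end top",(90,0,105)),("rim +x-y",(90,-65,45)),("rim +x wall inner -y",(86,-61,45))]:
    print(nm,np.round(proj(f,o0+T.apply(c)),1))
for c in [(86,61,4),(-90,65,45),(-90,65,0),(-90,-65,45),(90,-65,45),(90,0,105),(-90,0,105)]:
    u=proj(sc,o0+T.apply(c)); sc["frame"]=sc["frame"].copy(); cv2.circle(sc["frame"],(round(u[0]*16),round(u[1]*16)),10,(255,0,0),-1,shift=4)
u=proj(sc,np.array([546,241,3.])); cv2.circle(sc["frame"],(round(u[0]),round(u[1])),1,(0,255,0),-1)
o=np.vstack([cv2.resize(sc["frame"][90:210,300:420],(400,400)), ])
w=cv2.resize(im[40:310,80:400],(390,330)); w=np.vstack([w,np.zeros((70,390,3),np.uint8)])
cv2.imwrite("pics/fin.png",np.hstack([o,w])[:,:,::-1])
E
```

```text
t: 11.68
tcp_pos: [563.7, 273.6, 210.6]
orientation: [0.232, -0.193, 0.924, 0.236]
ft_force: [0.7, -0.4, -1.7]
grip_width: 14.6
t 11.6833 corner [546.04640303 240.40364224  88.59011308] tilt 0.6738764237074445 0.005654054447415097
blob [186.38070539 103.83506224] [ 16   9  39  38 964]
blob [187.03823529 141.85588235] [  19   51   38   34 1020]
blob [190.01880531 178.94137168] [ 22  89  38  32 904]
(187, 101) [73.1 45.7 12. ] dist 21.6
(190, 138) [50.3 45.4 12. ] dist 39.8
(193, 177) [24.4 45.2 12. ] dist 64.1
bar +x end top [262.1  57.6]
rim +x-y [385.1  69. ]
rim +x wall inner -y [376.6  77.1]
```

View pics/fin.png

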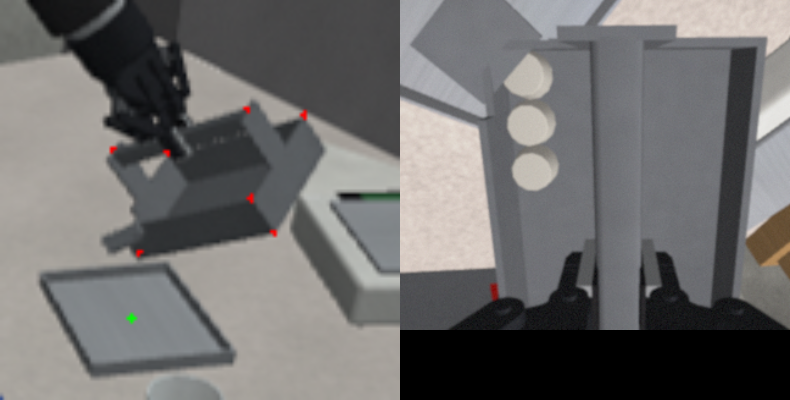

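The overlay matches the tote, so it hasn't slipped in the grip. All three stoppers are in the corner row, 22, 40 and 64 mm from the corner. The corner is at (546, 240) and 89 mm up, the tilt is 0.67 rad, and nothing is moving. Handing in.

```bash
python3 -c "
from workcell import finish_job; print(finish_job())"
```

```text
the job is handed in; nothing more can be done
None
```

I picked the tote up by its handle at 100 N and tipped it first toward its +y wall, then diagonally toward the lipped corner. I then carried it over the dish and handed it in at about 11.7 s, still held and tilted; no verdict is reported.

My last checks before handing in:
- **Tilt and stillness:** the tilt was 0.67 rad and joint speeds were below 0.006 rad/s.
- **Corner position:** the corner was at (546, 240, 89) mm, about 1 mm from the measured dish centre (546, 241). The lowest part of the tote was roughly 60 mm above the dish rim.
- **Stoppers:** all three are lined up along the +y wall at the lipped corner, about 22, 40 and 64 mm from it, against a limit of 80 mm. These distances come from one wrist-camera view.
- **Grip:** the predicted tote outline matched both the scene and wrist images, so I saw no slip. The gripper reads about 14.5 mm opening on the 16 mm bar.
- **Bystanders:** in the top and scene images after the carry, the bystanders looked to be where they started; I judged this by eye.

No check failed. The one small disagreement came early, when triangulating the lip end of the handle left 11 mm between the two rays. I think I misread a pixel there, and the overlays agreed with the pose I used.

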